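Close the screw canister with the lid that fits

ROBOT

A 6-joint arm with a two-finger parallel gripper is mounted at the origin on a cart in front of the work surface, level with it; the furniture and walls round the work are solid. World frame = base frame: x ahead of the robot, y to its left, z up, the work surface at z = 0. Lengths are in m, angles in degrees, forces in N, time in s.
With the tool pointing down it reaches from about 0.325 to 0.85 m from the base axis. Payload 15.5 kg.
Tool frame: the origin (TCP) lies midway between the tips of the shut fingers; the grasp point (between the pads) lies 19 mm behind it; y points along the fingers, x is the direction in which the jaws open and shut, and the axes are right-handed (so a half turn about y gives the same grasp; the last joint's range is limited). The gripper opens to 91 mm and grips with 3 to 60 N. Pads are 32 mm wide; open, the fingers measure 118 mm over their backs; the gripper's body (76 mm by 178 mm) begins 60 mm behind the grasp point.
Start: joints at [-78.295, 28.281, 77.091, -0, 74.628, -5.472], TCP at [0.185, -0.597, 0.214] pointing down, gripper open.
Joint ranges: [-166.48, 166.48], [-47.26, 123.95], [12.59, 153.08], [-70.14, 250.14], [6.76, 159.57], [-176.63, 176.63]. Speed limits (degrees/s): [108.29, 108.29, 147.25, 172.46, 172.46, 172.46].

INTERFACE

Orientations are given as a 3x3 rotation matrix whose columns are the frame's x, y, z axes.
In Python, from bench import ctrl gives the robot as it stands. The module is installed in compiled form; this text tells all that it offers. Calls block until the motion is done:
- ctrl.goto(position, orientation): joint-space move of the TCP to a pose.
- ctrl.move_l(position, vel=0.15, ori=None, contact_N=None): straight line of the TCP; ori=None keeps the orientation; vel is the mean speed in m/s. With contact_N (N) it stops when the force on the tool has changed by that much, and returns True; else False.
- ctrl.movej(angles): joint-space move.
- ctrl.command_gripper(opening): opening from 0.0 (shut) to 1.0 (fully open); the grip force is fixed at half the most; returns when the fingers have stopped.
- ctrl.sleep(seconds).
- ctrl.ik(position, orientation): joint angles nearest the present ones, or None.
- ctrl.read_camera(name): name is "side" or "top" or "wrist"; returns the picture (480x640x3 uint8, blue, green, red); there is no depth.
- ctrl.camera_params(name): a dict with "fx", "fy", "cx", "cy" (pixels), "pose" (4x4, takes a point from camera to world coordinates); the wrist camera has in their place "T_tool_cam" (4x4, takes a point from camera to tool coordinates, whose origin is the TCP and whose axes are the tool frame's). Camera axes: x right, y up, looking along -z (the intrinsics and any distortion apply to the point x, -y, -z); pixel columns grow to the right and rows downward; lengths in m; the calibration is good to about 2 mm. A picture is of the moment at which its call begins: read the wrist's pose just before it. camera_params takes no time and is no camera call.
A pose or a line that the arm cannot do raises ctrl.MotionError and nothing moves.
- ctrl.sign_off(): hands the job in, once; it reports no verdict.
Readings, each from a call of its own:
- ctrl.current_t(): time.
- ctrl.current_q(): joint angles.
- ctrl.current_dq(): joint speeds.
- ctrl.current_effort(): joint torques, N m.
- ctrl.current_tool_pos(): TCP position.
- ctrl.current_eef_rot(): TCP orientation.
- ctrl.current_contact_force(): force on the tool from outside, world axes, zero at the start.
- ctrl.current_wrist_torque(): the same for the moment, N m.
- ctrl.current_grip_width(): opening from 0.0 (shut) to 1.0 (fully open).
Only numpy, scipy, OpenCV 4.12 (cv2) and the standard library are available. Lean on these libraries where they do the work, as an engineer would, in place of code of your own. Each camera call takes 0.05 s, during which the arm holds its last target.

TASK

Three look-alike lids of different size stand on the bench. Put the one that fits on the open screw canister and press it down until both spring clips snap in over its edge. Leave the other two lids standing on the bench, knob up.

Things in the scene. Friction and masses are not known exactly. Their poses are not given: they have to be found in the camera images.
- canister: Open aluminium can of screws, 90 mm wide and high, fixed to the bench by a 120 mm foot. Origin: underside centre, z up; rim at 90 mm, mouth 84 mm wide. On its +x and -x sides stand dark spring clips, 16 mm wide, 54 mm from the axis; tips flare to 60 mm from it, 21 mm above the rim, noses 87 mm apart 7 mm above it. Pressed down (5 to 15 N), the fitting lid pushes them apart and they snap in over its flange.
- lid_small: Aluminium lid, black knob in the middle. Flange 77 mm across, its top 21 mm above the origin, 5 mm thick; under it a tapered plug 16 mm deep, 56 mm wide narrowing to 32; on it the round knob, 28 mm wide, from 21 to 59 mm. About 0.09 kg. Origin: centre of the plug's underside, z up through the knob. Stands on its plug. Would fall into the canister.
- lid_medium: The same kind of lid, with the same heights, knob and origin, but the flange is 97 mm across and the plug 76 mm wide narrowing to 52: the one that fits. When it is home its flange lies on the rim and its origin is 74 mm above the canister's.
- lid_large: The same kind of lid, with the same heights, knob and origin, but the flange is 117 mm across and the plug 96 mm wide narrowing to 72: too wide for the canister.

How it is judged:
By the outcome, as a careful person would: the job done as asked, in the order asked, and still so for the second after the job is handed in, with the robot touching nothing.
It also fails if it takes over 45 s, if anything falls off the work surface, if the arm or the gripper's body presses on something with over 40 N, if the wrist force passes 120 N, or if a joint passes its speed limit or range.

## Working session

There is one attempt and no reset: what is moved stays moved. The work goes in short steps, each a Python script; the robot and the scene stay as the last script left them, time stands still between calls to the robot, and variables do not carry over. Pictures are saved under pics/ and viewed, and the job is handed in when it is done.

```bash
mkdir -p pics; python3 - <<'E'
from bench import ctrl
import cv2,numpy as np
np.set_printoptions(precision=4,suppress=True)
for n in("side","top","wrist"):
    cv2.imwrite(f"pics/{n}0.png",ctrl.read_camera(n)); print(n,ctrl.camera_params(n))
print(ctrl.current_t(),ctrl.current_tool_pos(),ctrl.current_eef_rot(),ctrl.current_contact_force())
E
```

```text
side {'fx': 561.6157745247074, 'fy': 561.6157745247074, 'cx': 313.94679929946454, 'cy': 242.3365741126096, 'pose': array([[ 0.188 , -0.8406,  0.5079,  0.9734],
       [ 0.9822,  0.1574, -0.1029, -0.0684],
       [ 0.0065,  0.5182,  0.8552,  0.8275],
       [ 0.    ,  0.    ,  0.    ,  1.    ]])}
top {'fx': 618.6630450003634, 'fy': 618.6630450003634, 'cx': 321.9377473632106, 'cy': 251.24122475132265, 'pose': array([[ 0.0243,  0.993 , -0.1159,  0.3812],
       [-0.9997,  0.0235, -0.0081,  0.0275],
       [-0.0054,  0.1161,  0.9932,  1.1476],
       [ 0.    ,  0.    ,  0.    ,  1.    ]])}
wrist {'fx': 380.4460635036429, 'fy': 380.4460635036429, 'cx': 325.03859743154896, 'cy': 237.944569128212, 'T_tool_cam': array([[ 1.    , -0.    ,  0.0011, -0.001 ],
       [ 0.001 ,  0.2801, -0.96  , -0.172 ],
       [-0.0003,  0.96  ,  0.2801,  0.0792],
       [ 0.    ,  0.    ,  0.    ,  1.    ]])}
0.15 [ 0.1845 -0.5968  0.2134] [[ 0.2953 -0.0002  0.9554]
 [-0.9554  0.0009  0.2953]
 [-0.0009 -1.      0.0001]] [ 0.4366 -0.2692  0.1186]
```

View pics/side0.png

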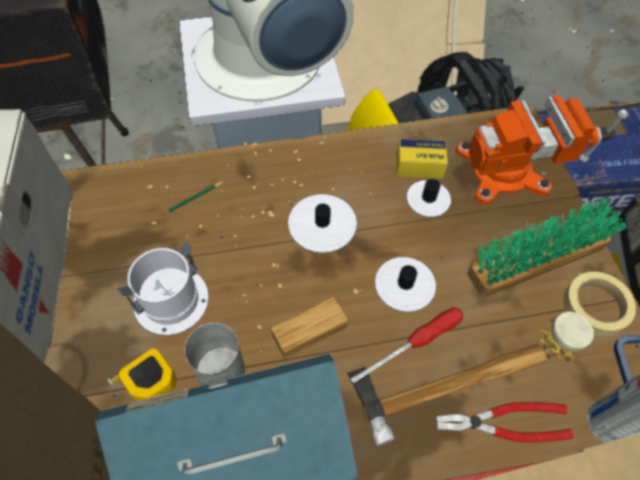

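View pics/top0.png

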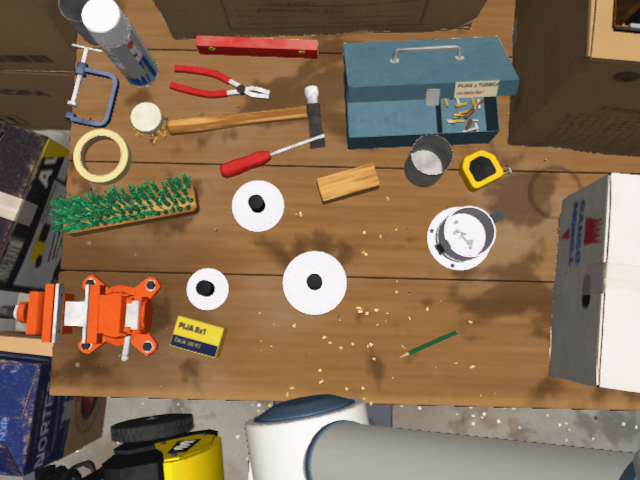

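View pics/wrist0.png

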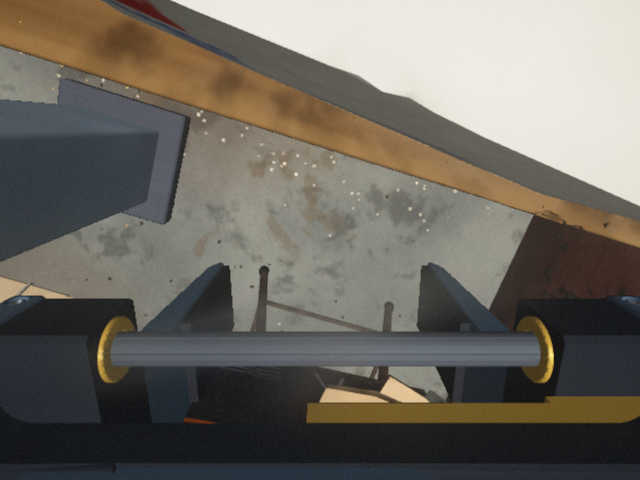

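```bash
cat > h.py <<'E'
import cv2,numpy as np
from bench import ctrl
np.set_printoptions(precision=4,suppress=True)
def ray(n,u,v):
    p=ctrl.camera_params(n); T=p["pose"]
    d=T[:3,:3]@np.array([(u-p["cx"])/p["fx"],-(v-p["cy"])/p["fy"],-1.]); return T[:3,3],d
def onplane(n,u,v,z):
    o,d=ray(n,u,v); return o+d*(z-o[2])/d[2]
def proj(n,P):
    p=ctrl.camera_params(n);T=p["pose"]; c=T[:3,:3].T@(np.asarray(P)-T[:3,3])
    return np.array([p["cx"]+p["fx"]*c[0]/-c[2],p["cy"]-p["fy"]*c[1]/-c[2]])
def tri(a,b):
    o1,d1=ray("side",*a);o2,d2=ray("top",*b)
    s=np.linalg.lstsq(np.c_[d1,-d2],o2-o1,rcond=None)[0]
    p,q=o1+s[0]*d1,o2+s[1]*d2; return (p+q)/2,np.linalg.norm(p-q)
def circ(n,pts,z):
    P=np.array([onplane(n,u,v,z)[:2] for u,v in pts])
    A=np.c_[2*P,np.ones(len(P))]; s=np.linalg.lstsq(A,(P**2).sum(1),rcond=None)[0]
    return s[:2],np.sqrt(s[2]+s[:2]@s[:2])
E
python3 - <<'E'
from h import *
for n in("top","side"):
    im=cv2.imread(f"pics/{n}0.png"); hsv=cv2.cvtColor(im,cv2.COLOR_BGR2HSV)
    m=((hsv[...,1]<40)&(hsv[...,2]>190)).astype(np.uint8)*255
    for c in cv2.findContours(m,cv2.RETR_EXTERNAL,cv2.CHAIN_APPROX_NONE)[0]:
        a=cv2.contourArea(c)
        if 500<a<6000:
            x,y,w,h=cv2.boundingRect(c)
            hull=cv2.convexHull(c)[:,0].astype(float)
            print(n,(x,y,w,h),a,*circ(n,hull,.021))
t=cv2.imread("pics/top0.png");s=cv2.imread("pics/side0.png")
a=cv2.resize(t[180:300,400:540],None,fx=5,fy=5,interpolation=cv2.INTER_CUBIC);cv2.imwrite("pics/ctop.png",a)
a=cv2.resize(s[230:350,100:240],None,fx=5,fy=5,interpolation=cv2.INTER_CUBIC);cv2.imwrite("pics/cside.png",a)
E
```

```text
top (251, 406, 114, 74) 3445.0 [0.1859 0.0539] 0.10178254723890463
top (64, 285, 25, 58) 553.0 [0.3892 0.4595] 0.04529298094501863
top (186, 268, 43, 42) 1343.5 [0.4392 0.2441] 0.03835958060388397
top (283, 251, 64, 64) 3127.0 [0.4554 0.0493] 0.05818497008596269
top (427, 206, 69, 64) 3392.0 [ 0.5461 -0.2185] 0.06203226554796323
top (232, 180, 53, 52) 2045.5 [0.5951 0.1578] 0.04826539963757517
top (131, 103, 29, 28) 601.0 [0.7608 0.3755] 0.02718467144244227
top (81, 0, 39, 33) 979.5 [0.9616 0.4742] 0.036443460485579796
side (556, 312, 37, 35) 918.5 [0.7217 0.392 ] 0.027991758437880633
side (135, 275, 73, 60) 927.5 [ 0.557  -0.2139] 0.05721506332502482
side (376, 257, 60, 54) 2427.0 [0.5965 0.1585] 0.04802787807298321
side (134, 248, 55, 54) 1173.0 [ 0.5071 -0.2312] 0.04858416190283641
side (288, 195, 69, 57) 2937.5 [0.4563 0.0499] 0.058117325993560724
side (407, 181, 43, 35) 768.5 [0.4407 0.2446] 0.03775062438997547
side (0, 111, 19, 83) 732.0 [ 0.1876 -0.551 ] 0.10615809235919745
```

View pics/ctop.png

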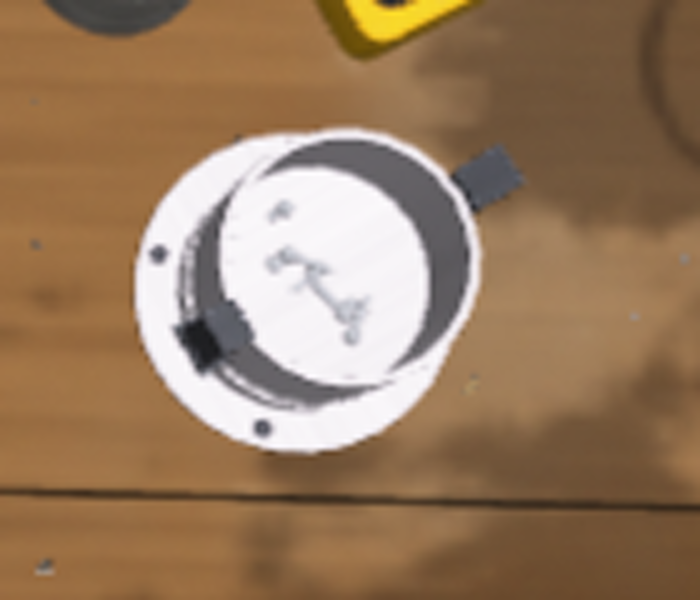

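View pics/cside.png

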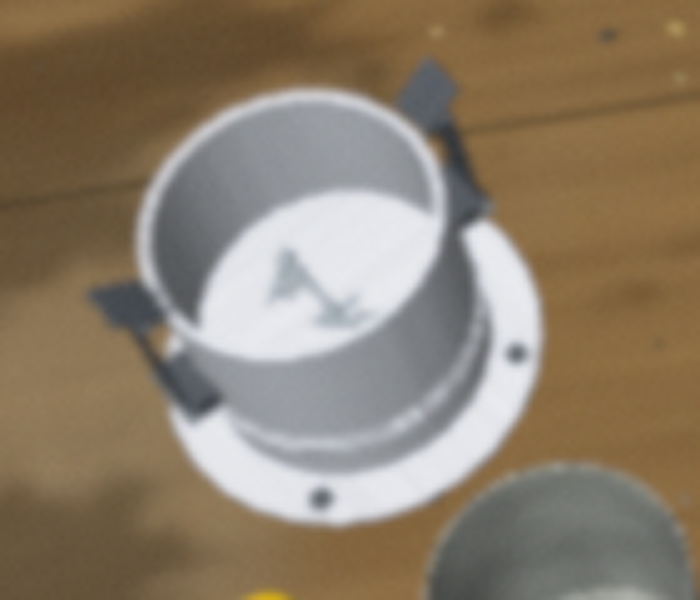

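```bash
python3 - <<'E'
from h import *
side=np.array([(138,235),(200,118),(310,88),(392,118),(447,200),(270,362),(175,322),(150,285)])/5+[100,230]-.4
top=np.array([(482,265),(412,146),(345,128),(290,142),(340,385),(385,386),(216,290),(455,345)])/5+[400,180]-.4
for n,p in(("side",side),("top",top)):
    c,r=circ(n,p,.09);print(n,c,r)
print(tri((560,0),(0,0))[1])
C=np.array([.55,-.22])
for n,(ox,oy) in(("top",(400,180)),("side",(100,230))):
    im=cv2.imread("pics/c%s.png"%n)
    c,r=circ(n,side if n=="side" else top,.09)
    for t in np.linspace(0,6.28,120):
        for rr in (.045,):
            u=(proj(n,[c[0]+rr*np.cos(t),c[1]+rr*np.sin(t),.09])+.4-[ox,oy])*5
            cv2.circle(im,tuple(int(x) for x in u),1,(0,0,255),-1)
    cv2.imwrite(f"pics/o{n}.png",im)
# clip tips
k=tri((100+430/5,230+78/5),(400+235/5,180+323/5));print("clipA",k)
k=tri((100+112/5,230+297/5),(400+500/5,180+165/5));print("clipB",k)
# toolbox corners/cup rim
print("cup",onplane("top",430,155,.09),onplane("side",213,338,.09))
print("toolbox handle", tri((184,464),(393,54)),tri((280,439),(460,50)))
print("toolbox front lid edge", tri((335,358),(346,86)))
E
python3 -c "
import cv2,numpy as np
a=cv2.imread('pics/otop.png');b=cv2.imread('pics/oside.png')
cv2.imwrite('pics/oo.png',cv2.resize(np.hstack([a,b]),(800,343)))"
```

```text
side [ 0.5457 -0.2174] 0.04516558661996536
top [ 0.5453 -0.2172] 0.04578661448269122
0.15256797810355852
clipA (array([ 0.5185, -0.1722,  0.1117]), np.float64(0.004743620406165269))
clipB (array([ 0.5746, -0.2639,  0.1114]), np.float64(0.0009678797282388943))
cup [ 0.6788 -0.149   0.09  ] [ 0.6623 -0.1468  0.09  ]
toolbox handle (array([ 0.8339, -0.1281,  0.1736]), np.float64(0.10937553887311453)) (array([ 0.8258, -0.1242,  0.2186]), np.float64(0.10241562722523613))
toolbox front lid edge (array([0.7586, 0.0026, 0.1968]), np.float64(0.0013707071851255198))
```

View pics/oo.png

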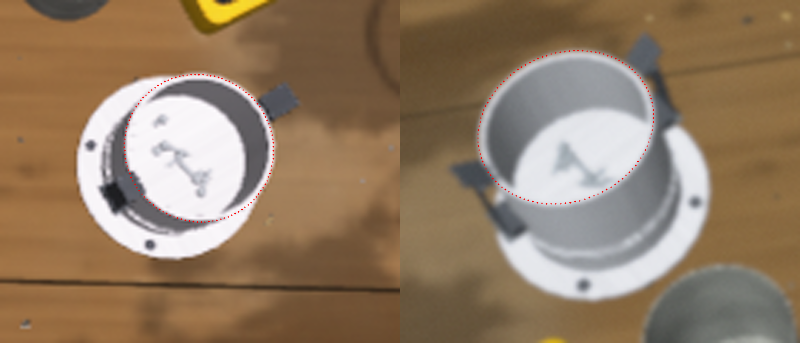

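```bash
cat >> h.py <<'E'
def rot(deg): # tool x horizontal at deg, y down
    a=np.radians(deg);c,s=np.cos(a),np.sin(a)
    return np.array([[c,0,-s],[s,0,c],[0,-1,0]]).astype(float)
L=np.array([.5958,.1581]); K=np.array([.5455,-.2173])
E
python3 - <<'E'
from h import *
R=rot(15-90)
ctrl.move_l([.125,-.40,.38],vel=.3)
print(ctrl.current_t())
ctrl.goto([.45,.118,.30],R)
ctrl.command_gripper(.6)
ctrl.goto([*L,.10],R)
print(ctrl.current_t(),ctrl.current_tool_pos())
cv2.imwrite("pics/w1.png",ctrl.read_camera("wrist"));cv2.imwrite("pics/s1.png",ctrl.read_camera("side"))
print(ctrl.current_contact_force(),ctrl.current_grip_width())
E
```

```text
1.1833
5.0917 [0.5959 0.1581 0.1011]
[0.2761 0.1392 0.0365] 0.5982655737851752
```

View pics/w1.png

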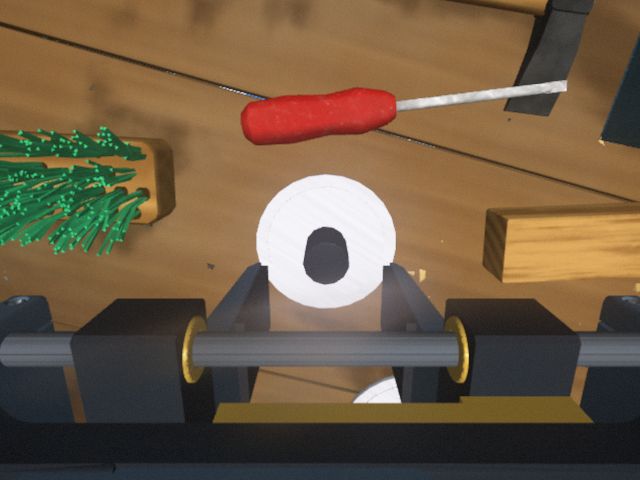

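View pics/s1.png

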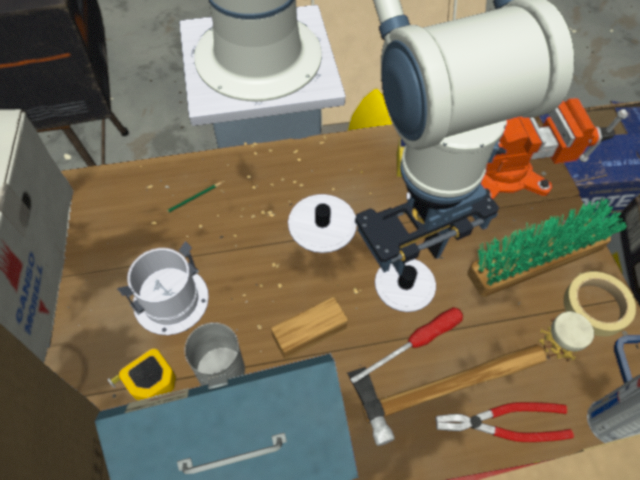

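The wrist view shows the flange (about 326,241) centred between the fingers. The side view shows the gripper over the lid (406,283). I'll check the centre in the wrist view, then grip.

```bash
python3 - <<'E'
from h import *
p=ctrl.camera_params("wrist");T=np.eye(4);T[:3,:3]=ctrl.current_eef_rot();T[:3,3]=ctrl.current_tool_pos();W=T@p["T_tool_cam"]
P=[]
for u,v in((257,240),(396,240),(326,175),(326,307)):
    d=W[:3,:3]@np.array([(u-p["cx"])/p["fx"],-(v-p["cy"])/p["fy"],-1.]);o=W[:3,3];P.append((o+d*(.021-o[2])/d[2])[:2])
P=np.array(P);A=np.c_[2*P,np.ones(4)];s=np.linalg.lstsq(A,(P**2).sum(1),rcond=None)[0];print(s[:2],np.sqrt(s[2]+s[:2]@s[:2]))
hit=ctrl.move_l([*L,.0245],vel=.08,contact_N=6);print(hit,ctrl.current_tool_pos())
ctrl.command_gripper(0.)
print(ctrl.current_grip_width()*91,ctrl.current_contact_force())
ctrl.move_l([*L,.22],vel=.15)
print(ctrl.current_t(),ctrl.current_tool_pos(),ctrl.current_grip_width()*91,ctrl.current_contact_force())
R2=rot(31.4+180)
ctrl.goto([*K,.22],R2)
print(ctrl.current_t(),ctrl.current_tool_pos(),ctrl.current_q())
for n in("side","wrist","top"):cv2.imwrite(f"pics/{n}2.png",ctrl.read_camera(n))
E
```

```text
[0.597  0.1586] 0.04808848681416319
False [0.5962 0.1581 0.025 ]
27.628972247102215 [-1.0421  0.1853  2.8075]
8.2667 [0.5953 0.158  0.2191] 27.538152116423436 [ 0.1378  0.3555 -1.844 ]
9.6833 [ 0.5459 -0.2163  0.22  ] [-27.4552  24.8905  82.1458   0.0193  72.9687 121.0184]
```

```bash
python3 -c "
import cv2,numpy as np
a=cv2.imread('pics/side2.png');b=cv2.imread('pics/wrist2.png');c=cv2.imread('pics/top2.png')
cv2.imwrite('pics/m2.png',np.vstack([np.hstack([cv2.resize(a[180:380,60:320],(400,300)),cv2.resize(c[150:330,360:600],(400,300))]),np.hstack([cv2.resize(b,(400,300)),np.zeros((300,400,3),np.uint8)])]))"
```

```text
(no output)
```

View pics/m2.png

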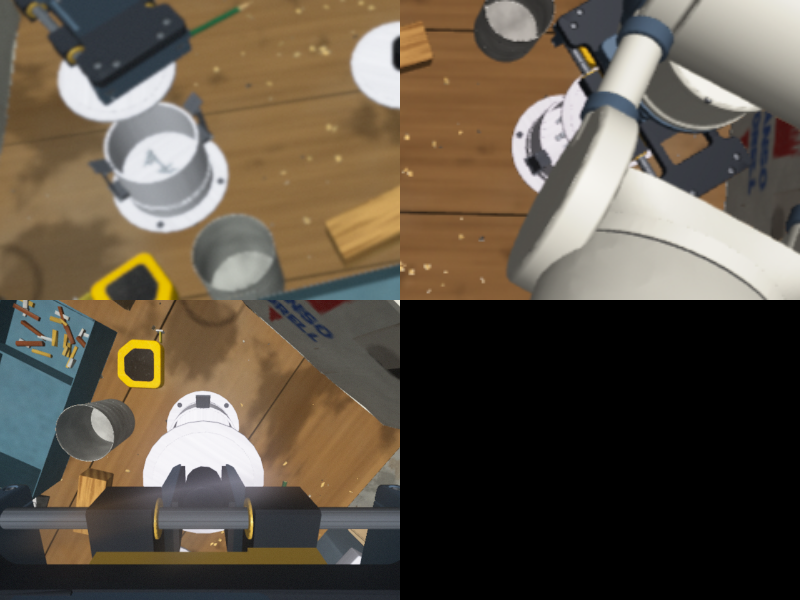

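```bash
python3 - <<'E'
from h import *
ctrl.move_l([*K,.135],vel=.12)
print(ctrl.current_t(),ctrl.current_tool_pos(),ctrl.current_contact_force())
for z in(.125,.12,.115,.11,.106,.103,.101,.099,.0975):
    h=ctrl.move_l([*K,z],vel=.03,contact_N=25)
    print(h,ctrl.current_tool_pos(),ctrl.current_contact_force(),ctrl.current_wrist_torque(),round(ctrl.current_t(),2))
    if h or abs(ctrl.current_contact_force()[2])>28:break
cv2.imwrite("pics/side3.png",ctrl.read_camera("side"));cv2.imwrite("pics/wrist3.png",ctrl.read_camera("wrist"))
a=cv2.imread('pics/side3.png');b=cv2.imread('pics/wrist3.png')
cv2.imwrite('pics/m3.png',np.hstack([cv2.resize(a[200:350,80:280],(400,300)),cv2.resize(b,(400,300))]))
E
```

```text
10.6917 [ 0.5459 -0.2175  0.1356] [-0.3037 -0.3917 -1.3035]
False [ 0.5454 -0.2173  0.1249] [ 0.2948  0.0245 -0.9595] [ 0.0911  0.0404 -0.0359] 11.18
False [ 0.5454 -0.2172  0.1198] [-0.0546 -0.4103 -0.4954] [ 0.0819 -0.0372 -0.0019] 11.49
False [ 0.5454 -0.2172  0.1148] [ 1.1451 -0.1144 -0.5114] [0.1124 0.0611 0.0162] 11.81
False [ 0.5456 -0.2173  0.11  ] [-0.1443 -0.3014  1.4149] [ 0.1094  0.0172 -0.0301] 12.12
False [ 0.5452 -0.2171  0.1057] [-0.0691 -0.1744 -2.887 ] [ 0.1187 -0.0109 -0.0316] 12.41
False [ 0.5451 -0.217   0.1023] [ 1.1129 -0.0387 -9.6781] [ 0.1542 -0.2143 -0.0314] 12.66
False [ 0.5456 -0.2174  0.1011] [-0.7264  1.0717 -0.6543] [ 0.0965 -0.0091 -0.0001] 12.91
False [ 0.5455 -0.2173  0.099 ] [ 0.1656  0.2446 -1.1932] [ 0.0921 -0.0363  0.0469] 13.16
False [ 0.5457 -0.2175  0.0984] [-3.8096  0.0757 12.8473] [0.2983 0.7102 0.0468] 13.41
```

View pics/m3.png

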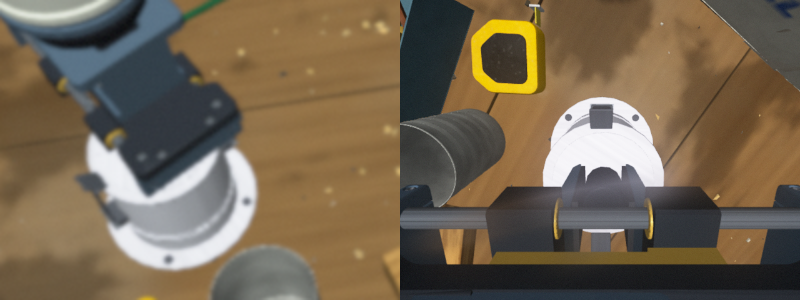

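```bash
python3 - <<'E'
from h import *
h=ctrl.move_l([*K,.0955],vel=.02,contact_N=20)
print(h,ctrl.current_tool_pos(),ctrl.current_contact_force())
ctrl.move_l([*K,.099],vel=.05)
ctrl.command_gripper(.5)
print(ctrl.current_grip_width()*91,ctrl.current_contact_force())
ctrl.move_l([*K,.25],vel=.15)
ctrl.goto([.40,.0,.35],rot(-90))
print(ctrl.current_t(),ctrl.current_contact_force())
for n in("side","top"):cv2.imwrite(f"pics/{n}4.png",ctrl.read_camera(n))
a=cv2.imread('pics/side4.png');b=cv2.imread('pics/top4.png')
cv2.imwrite('pics/m4.png',np.vstack([np.hstack([cv2.resize(a[230:350,100:260],(400,300),interpolation=2),cv2.resize(b[170:290,390:550],(400,300),interpolation=2)]),np.hstack([cv2.resize(a,(400,300)),cv2.resize(b,(400,300))])]))
E
```

```text
False [ 0.546  -0.2178  0.0973] [-7.988   0.7668 27.7796]
45.69927949421453 [-0.7588 -0.4761 -0.018 ]
16.7333 [-0.2614  0.266   0.0953]
```

View pics/m4.png

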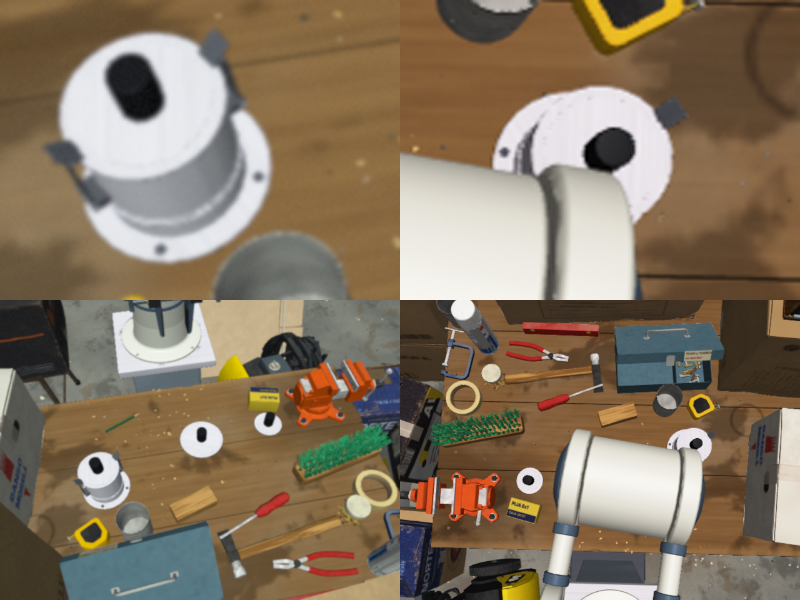

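```bash
python3 - <<'E'
from h import *
im=cv2.imread("pics/side4.png")
sc=.4 # crop px ->image px
pts=np.array([(58,115),(75,65),(150,32),(195,42),(135,178),(180,168),(85,160),(228,95)])*sc+[100,230]
for z in(.090,.095,.100,.105):print(z,*circ("side",pts,z))
a=cv2.resize(im[235:315,105:215],(800,582),interpolation=cv2.INTER_CUBIC)
for t in np.linspace(0,6.28,150):
    u=(proj("side",[K[0]+.0485*np.cos(t),K[1]+.0485*np.sin(t),.095])+.5-[105,235])*800/110
    cv2.circle(a,tuple(int(x) for x in u),1,(0,0,255),-1)
cv2.imwrite("pics/z4.png",a)
E
```

```text
0.09 [ 0.5413 -0.2178] 0.049673950458010076
0.095 [ 0.5442 -0.2168] 0.04933716241780711
0.1 [ 0.5471 -0.2158] 0.049000374377604815
0.105 [ 0.5501 -0.2148] 0.04866358633739977
```

View pics/z4.png

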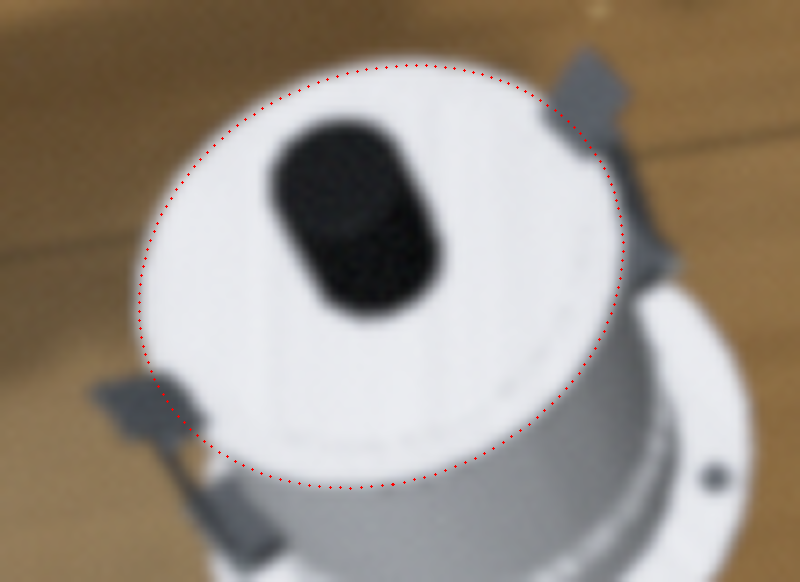

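The picture shows the flange outline matching a circle at 95 mm height, which is home and level. Both clip noses overlap its edge, at about (195,420) and (585,150). The other two lids still stand knob up.

```bash
python3 -c "
from bench import ctrl
print(ctrl.current_t(),ctrl.current_contact_force());ctrl.sign_off()"
```

```text
16.8333 [ 0.91652012  0.15627181 -1.07221987]
the job is handed in; nothing more can be done
```

The medium lid is on the canister with both spring clips over its edge, and I handed the job in at 16.8 s of the 45 s allowed.

- **Lid choice:** its flange radius measured about 48 mm in the top, side and wrist views, matching the 97 mm lid. I gripped it by the knob.
- **Pressing:** the force turned to a 9.7 N downward pull as the clip noses passed the flange edge. The rim then took the load, and I seated the lid with 28 N.
- **Last checks:** in the side view the flange outline matches a circle at the home height of 95 mm, level and centred within about 2 mm. Both clip noses overlap its edge. The small and large lids still stand knob up, untouched, and the gripper is clear of everything.
- **Not confirmed:** the arm partly hid the canister in the last top picture, so only the side view shows both clips. No check failed or disagreed.

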